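Draw the right knife for the food on the board

TASK

Look at what lies on the white chopping board and take the knife for it out of the knife block: the long bread knife if it is the filled bagel, the small knife if it is the avocado half. Draw it out, turn it so that the blade is level with the cutting edge straight down, and hold it still, ready to cut, with the middle of the blade over the food and about a hand's breadth (10 cm) above its top. Finish holding it there, touching nothing with it, and leave the other knife, the sharpening steel, the food and everything else where they are.

Things in the scene. Friction and masses are not known exactly. Their poses are not given: they have to be found in the camera images.
- block: Fixed wooden knife block, 190 mm wide (y), 182 mm high, reaching to x = 214 mm. Origin on the counter 150 mm below the middle of its slanted face, which looks along -x and up at 45 degrees and is 90 mm from lower to upper edge. Two blade slots (at y = -65 and +65 mm, 5.5 by 33 mm) and the steel's hole (y = 0) open in it at 150 mm height and run down at 45 degrees towards +x, square to the face.
- bread_knife: Long bread knife, 180 g, balanced at the origin: the middle of the handle's front end. x points to the tip, z to the spine, y across. Black handle bar x = -120 to 0 mm, 18 mm thick (y), 26 high (z, centred); blade 180 long, 30 high, 2.5 thick, edge at z = -14 mm. Starts in either slot, edge below, handle up at 45 degrees, its front end on the block's face; pulls out freely, straight along -x.
- bread_knife_mid (a point): Middle of the bread knife's cutting edge: 90 mm ahead of its origin and 14 mm to the edge side.
- bread_knife_tip (a point): Tip of the bread knife: 180 mm ahead of its origin and 14 mm to the edge side.
- small_knife: Small paring knife, 80 g, balanced at the origin; frame as for the bread knife. Black handle from x = -90 to 0 mm, 16 mm thick (y), 22 mm high (z, centred); blade 90 mm long, 20 mm high, 2.5 mm thick, edge at z = -14 mm. Starts in the slot that the bread knife is not in, in the same way, and pulls out in the same way.
- small_knife_mid (a point): Middle of the small knife's cutting edge: 45 mm ahead of its origin and 14 mm to the edge side.
- small_knife_tip (a point): Tip of the small knife: 90 mm ahead of its origin and 14 mm to the edge side.
- sharpening_steel: Round sharpening steel in the middle hole of the block, between the knives: black round handle 112 mm long and 25 mm across with a 30 mm steel guard and a wire ring at the end. Frame like the knives'. Stays where it is.
- chopping_board: Fixed white rectangular chopping board, 200 (x) by 300 (y) by 12 mm thick; origin at the centre of its underside. One of the two foods lies on it.
- serving_board: Fixed round wooden serving board, 170 mm across, 12 mm thick; origin at the centre of its underside. The other food waits on it.
- bagel: Whole filled bagel, round, 100 mm across, 57 mm high; origin at the centre of its underside. On the chopping board or on the serving board.
- avocado: Avocado half lying cut face up with its stone in, 100 by 72 mm, flesh at 37 mm height, top of the stone at 48 mm; origin on its underside, near its middle. On the chopping board or on the serving board, whichever the bagel is not on.
- drink_can: Bystander: drink can, 66 mm across, 115 mm high; origin at the centre of its underside.
- spread_jar: Bystander: jar of nut spread, 76 mm across, 105 mm high; origin at the centre of its underside.
- paper_cup: Bystander: empty paper cup, 84 mm across, 110 mm high; origin at the centre of its underside.
- fish_tin: Bystander: flat tin, 84 mm across, 37 mm high; origin at the centre of its underside.
- lime_half: Bystander: half a lime, 52 mm across, 23 mm high; origin at the centre of its underside.
There are look-alikes about, which are no part of the job. Leave any orange, pink or yellow look-alike of the small_knife alone.

How it is judged:
By the outcome, as a careful person would: the job done as asked, in the order asked, and still so for the second after the job is handed in, while the arm keeps its last pose, push and grip.
It also fails if it takes over 45 s, if anything falls off the work surface, if the arm or the gripper's body presses on something with over 40 N, if the wrist force passes 120 N, or if a joint passes its speed limit or range.

ROBOT

A 6-joint arm with a two-finger parallel gripper is mounted at the origin on the work surface. World frame = base frame: x ahead of the robot, y to its left, z up, the work surface at z = 0. Lengths are in m, angles in rad, forces in N, time in s.
With the tool pointing down it reaches from about 0.3 to 0.85 m from the base axis. Payload 5.4 kg.
Tool frame: the origin (TCP) lies at the very end of the fingers, on their centre line; the grasp point (between the pads) lies ctrl.hold_point_z behind it (ctrl.hold_point_z is the distance from the TCP to the grasp point, in m); y points along the fingers, x is the direction in which the jaws open and shut, and the axes are right-handed (so a half turn about y gives the same grasp; the last joint's range is limited). The gripper opens to 85 mm and grips with 20 to 120 N. Pads are 22 mm wide; open, the fingers measure 114 mm over their backs; the gripper's body (76 mm by 85 mm) begins 54 mm behind the grasp point. The pads swing forward as they close: fully open they stand 13 mm farther back than shut.
Start: joints at [0.972, 0.158, 1.597, -0, 1.386, -0.21], TCP at [0.218, 0.532, 0.231] pointing down, gripper open.
Joint ranges: [-2.91, 2.91], [-0.94, 2.29], [0.18, 2.7], [-1.29, 4.43], [0.17, 2.64], [-3, 3]. Speed limits (rad/s): [2.57, 2.57, 3.14, 3.14, 3.14, 3.14].

INTERFACE

Orientations are given as a unit quaternion [x, y, z, w].
In Python, from cell import ctrl, get_image, get_calibration, spot_in gives the robot as it stands. The module is installed in compiled form; this text tells all that it offers.
- The arm moves only by the tool play_rows, never from a script. Its argument "motion" is a list that holds one entry, the list of rows, each a list of 6 numbers: the shift along the tool's x, y, z in m, then the turn, a rotation vector about the tool's x, y, z in rad. In form: [[[tx, ty, tz, rx, ry, rz], ...]]. A call has exactly 8 rows; each row is the pose to reach, as a shift and turn from the pose commanded when the call began, along the tool's axes at that moment; what a row does not reach only later rows make up. A row lasts 1/10 s, in which the tool goes at most 50 mm and 8.59 degrees, less where a joint would pass 70% of its speed; a pose out of reach is approached as far as the arm can. A call with a gripper value outside its range is refused whole. "hand" is the closure in counts, from 0 (fully open) to 255 (shut), set as the call begins (left out, the last holds). The fingers move at their own pace and stop on an object; the grip force is fixed at half the most. Time passes only in rows, so rows that repeat a pose let the fingers close, or fill a call up. It gives the time, the measured TCP pose, the force and the opening at its end, in the units of the state.
- ctrl.read_state(): the state, without advancing time (a new reading comes with each control period).
- get_image(name): name is "scene" or "top"; returns the picture (480x640x3 uint8, blue, green, red); there is no depth.
- get_calibration(name): a dict with "vfov" (degrees; the focal length in pixels is half the picture's height over the tangent of half this angle, whatever the lens; pixels are square), "cx", "cy" (the principal point, pixels), "distortion" ([k1, k2, p1, p2, k3] as OpenCV has them; the pictures are not rectified), "world_from_camera" (4x4, takes a point from camera to world coordinates). Camera axes: x right, y down, z forward; pixel columns grow to the right and rows downward; lengths in m; the calibration is good to about 2 mm. A picture is of the moment at which its call begins. get_calibration takes no time and is no camera call.
- ctrl.close_job(): hands the job in, once; it reports no verdict.
Trained networks look in the newest picture that a camera, given by its name, has taken for a name from the list of things; names that differ only in an ending like _2 or _b are one class to them, and where a whole thing is asked for, a point or a joint stands for the part that bears it (a point fixed in the world has none). Each returns a list of dicts, best first, with "confidence" (0 to 1); they miss things now and then, are a little off and sometimes report something else, mostly with a low value. They report only what shows in the picture. A call takes as long as a camera call. They do not tell look-alikes from the thing itself.
- spot_in(name, camera): "box" ([left, top, width, height] in pixels, round what is visible of it).
The state is a dict: "t": time; "qpos": joint angles; "joint_velocities": joint speeds; "joint_efforts": joint torques, N m; "tcp_pos": TCP position; "eef_rot": TCP orientation; "force": force on the tool from outside, world axes, zero at the start; "wrist_torque": the same for the moment, N m; "grip_width": finger opening in m.
Only numpy, scipy, OpenCV 4.12 (cv2) and the standard library are available. Lean on these libraries where they do the work, as an engineer would, in place of code of your own. Each camera call takes 0.05 s, during which the arm holds its last target. There are 200 camera calls.

## Working session

There is one attempt and no reset: what is moved stays moved. The work goes in short steps, Python scripts to look and compute and a tool call to move; the robot and the scene stay as the last step left them, time stands still between calls to the robot, and variables do not carry over. Pictures are saved under pics/ and viewed, about 8 in all and at most 12, crops included, and the job is handed in when it is done.

Besides the shell and the picture viewer there is one more tool, called after ">>>" as name(argument=value, ...), one argument or row to a line, values as JSON. play_rows: Moves the arm, as the interface text tells. Its arguments: {"type":"object","properties":{"motion":{"type":"array"},"hand":{"type":"number"}},"required":["motion"]}

```bash
mkdir -p pics
cat > h.py <<'E'
import numpy as np, cv2
from cell import ctrl, get_image, get_calibration, spot_in
from scipy.spatial.transform import Rotation as R
def cal(n):
    c=get_calibration(n); f=240/np.tan(np.radians(c['vfov']/2))
    K=np.array([[f,0,c['cx']],[0,f,c['cy']],[0,0,1.]])
    return K,np.array(c['distortion'],float),np.array(c['world_from_camera'])
def proj(n,P):
    K,d,T=cal(n); Q=np.linalg.inv(T)
    return cv2.projectPoints(np.atleast_2d(P).astype(float),cv2.Rodrigues(Q[:3,:3])[0],Q[:3,3],K,d)[0][:,0]
def ray(n,uv):
    K,d,T=cal(n)
    p=cv2.undistortPoints(np.array([[uv]],float),K,d)[0,0]
    return T[:3,3],T[:3,:3]@np.array([p[0],p[1],1])
def onz(n,uv,z):
    o,v=ray(n,uv); return o+v*(z-o[2])/v[2]
E
python3 - <<'E'
from h import *
for n in('scene','top'):
    cv2.imwrite(f'pics/{n}0.png',get_image(n)); K,d,T=cal(n); print(n,K[0,0],d,T.round(3).tolist())
    for k in('bread_knife','small_knife','sharpening_steel','block','bagel','avocado','chopping_board','serving_board','drink_can','spread_jar','paper_cup'):
        print(k,[(np.round(x['box']).tolist(),round(x['confidence'],2)) for x in spot_in(k,n)][:3])
s=ctrl.read_state();print(s,ctrl.hold_point_z)
E
```

```text
scene 454.57766114723256 [0.03173178 0.         0.         0.         0.        ] [[-0.554, 0.673, -0.489, 1.118], [0.832, 0.438, -0.339, 0.531], [-0.014, -0.595, -0.804, 1.096], [0.0, 0.0, 0.0, 1.0]]
bread_knife [([307.0, 230.0, 9.0, 50.0], 0.77), ([138.0, 192.0, 115.0, 86.0], 0.25), ([280.0, 270.0, 92.0, 127.0], 0.17)]
small_knife [([357.0, 241.0, 58.0, 28.0], 0.85), ([412.0, 204.0, 47.0, 29.0], 0.79), ([540.0, 325.0, 23.0, 69.0], 0.64)]
sharpening_steel [([328.0, 237.0, 17.0, 48.0], 0.95)]
block [([282.0, 274.0, 90.0, 124.0], 0.62), ([293.0, 207.0, 18.0, 11.0], 0.43)]
bagel [([446.0, 270.0, 45.0, 37.0], 0.73), ([431.0, 273.0, 61.0, 54.0], 0.17)]
avocado [([178.0, 205.0, 24.0, 26.0], 0.58)]
chopping_board [([137.0, 191.0, 113.0, 90.0], 0.89)]
serving_board [([428.0, 274.0, 66.0, 50.0], 0.68)]
drink_can [([229.0, 276.0, 30.0, 42.0], 0.58)]
spread_jar [([441.0, 332.0, 40.0, 47.0], 0.97)]
paper_cup [([178.0, 135.0, 32.0, 40.0], 0.89)]
top 537.7516954253643 [-0.12074323  0.          0.          0.          0.        ] [[-0.024, -0.992, 0.121, 0.296], [-1.0, 0.023, -0.012, 0.125], [0.00
[... 769 characters left out ...]
.0, 28.0, 26.0], 0.45)]
{'t': 1.2, 'qpos': array([ 9.71874652e-01,  1.58398932e-01,  1.59699371e+00,  4.32679263e-05,
        1.38621109e+00, -2.10131943e-01]), 'joint_velocities': array([ 0.00216799, -0.00019848,  0.00341155, -0.00106577,  0.0006179 ,
        0.00015045]), 'joint_efforts': array([-1.81078729e-03, -3.96008885e+01, -3.31700099e+01, -4.01822872e-04,
        5.87975173e-04, -1.34532886e-06]), 'tcp_pos': array([0.21798065, 0.532065  , 0.2313029 ]), 'eef_rot': array([-0.58715785, -0.3939844 ,  0.39400285,  0.58718286]), 'force': array([-0.53210437,  0.70022345, -0.34466612]), 'wrist_torque': array([-0.00579126,  0.01336712,  0.00323928]), 'grip_width': 0.08561048744292286} 0.0187
```

Run:
```python
import cv2,numpy as np
a=cv2.imread('pics/top0.png')[110:310,80:540];b=cv2.imread('pics/scene0.png')[120:410,120:580]
a=cv2.resize(a,None,fx=1.7,fy=1.7,interpolation=2)
cv2.imwrite('pics/a.png',a);cv2.imwrite('pics/b.png',cv2.resize(b,None,fx=1.7,fy=1.7,interpolation=2))
```

```text
(no output)
```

View pics/a.png

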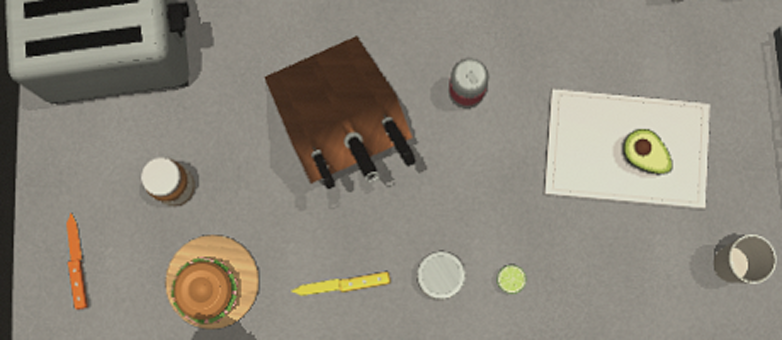

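View pics/b.png

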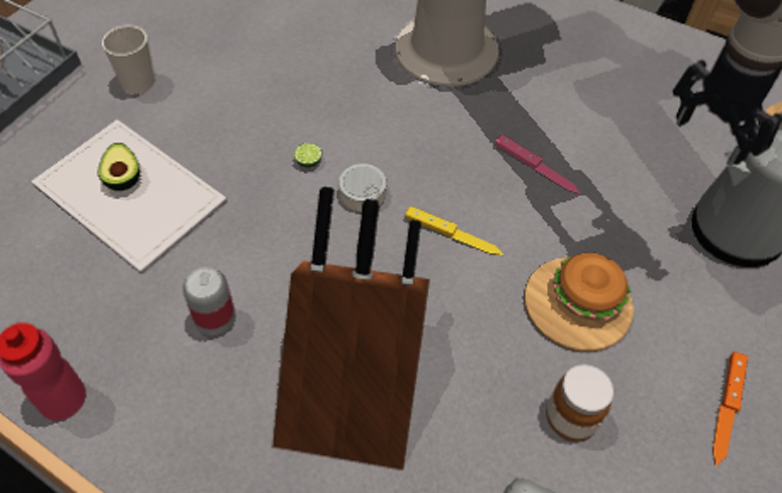

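The chopping board holds the avocado half (full-image top (460,198), scene (190,218)), so I need the small knife.

Candidates for the small knife:
- Short black handle in the block: top (270,208), scene (362,265). This is my choice.
- Longer black handle, the bread knife: top (315,193), scene (309,254).
- Round steel: top (292,202).
- Look-alikes: orange at top (126,263), yellow at top (266,350), pink at scene (435,217).

Next I fit the block pose and check it on a close crop.

```bash
cat > fit.py <<'E'
from h import *
from scipy.optimize import least_squares
s=np.sqrt(.5)
def kp(y,L): return [-s*L,y,.15+s*L]
def W(p,P):
    P=np.atleast_2d(P); c,q=np.cos(p[2]),np.sin(p[2])
    return P@np.array([[c,-q,0],[q,c,0],[0,0,1]]).T+[p[0],p[1],0]
E
python3 - <<'E'
from fit import *
obs=[('scene',kp(.065,.09),(363,251)),('scene',kp(.065,0),(360,285)),('scene',kp(-.065,.12),(311.8,231)),('scene',kp(-.065,0),(307,277.6)),
('top',kp(.065,.09),(274.5,219)),('top',kp(.065,0),(267,200)),('top',kp(-.065,.12),(321,205)),('top',kp(-.065,0),(308,182)),
('scene',[.214,.095,.182],(357,394.7)),('scene',[.214,-.095,.182],(281,383)),('top',[.214,.095,.182],(236,155)),('top',[.214,-.095,.182],(290.5,132))]
def res(p): return np.concatenate([proj(n,W(p,P))[0]-uv for n,P,uv in obs])
r=least_squares(res,[.5,.2,.4],loss='soft_l1');print(r.x,r.fun.reshape(-1,2).round(1).tolist())
np.save('blk.npy',r.x);p=r.x
B=[[.0318,.095,.182],[.214,.095,.182],[.214,-.095,.182],[.0318,-.095,.182],[-.0318,-.095,.118],[-.0318,.095,.118],[.0318,.095,.182]]
out=[]
for n,(u0,v0,w,h) in dict(scene=(270,215,120,190),top=(225,125,110,110)).items():
    im=cv2.imread(f'pics/{n}0.png')[v0:v0+h,u0:u0+w]; f=4 if n=='top' else 3
    im=cv2.resize(im,None,fx=f,fy=f,interpolation=2)
    def dr(P,c): cv2.polylines(im,[((proj(n,W(p,P))-[u0,v0]+.5)*f).astype(int)],False,c,1)
    dr(B,(255,255,0));dr([kp(.065,.09),kp(.065,0)],(0,255,255));dr([kp(-.065,.12),kp(-.065,0)],(0,255,0))
    out.append(cv2.copyMakeBorder(im,0,580-im.shape[0],0,0,0))
cv2.imwrite('pics/c.png',cv2.hconcat(out)[:, :800])
E
```

```text
[0.63420835 0.20676838 0.39714848] [[0.6, -1.7], [-1.5, 0.7], [0.0, -1.7], [-1.0, -0.2], [-1.1, -1.6], [-0.6, 1.1], [-0.4, -1.4], [0.3, 0.8], [1.1, -27.4], [-11.4, -31.6], [-10.0, -19.4], [-3.1, -22.6]]
```

View pics/c.png

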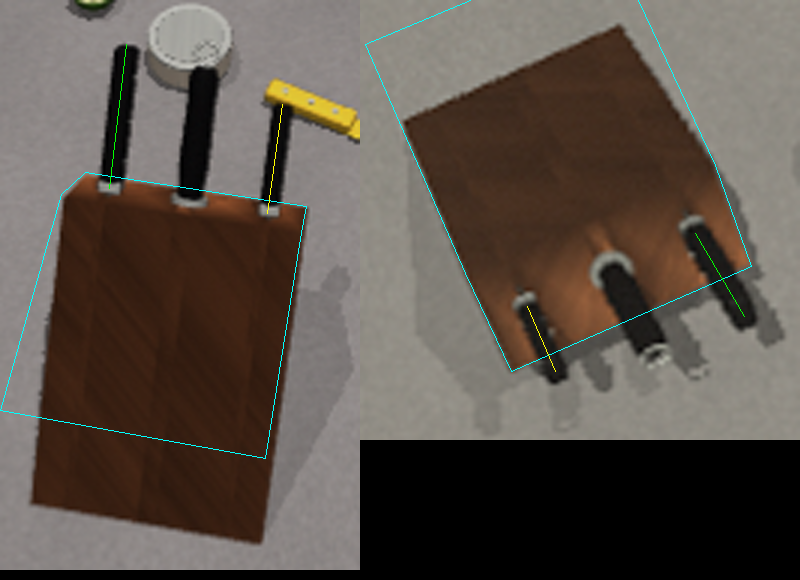

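Run:
```python
from fit import *
obs=[('scene',kp(.065,.09),(364,250.5)),('scene',kp(.065,0),(359.2,285.8)),('scene',kp(-.065,.12),(311.5,230.2)),('scene',kp(-.065,0),(306.2,277.8)),
('top',kp(.065,.09),(274,218.5)),('top',kp(.065,0),(265.8,200)),('top',kp(-.065,.12),(320.3,205)),('top',kp(-.065,0),(307.5,180.3)),
('top',[-.0318,.095,.118],(262.5,217.3)),('top',[-.0318,-.095,.118],(322.3,191.3))]
def res(p): return np.concatenate([proj(n,W(p,P))[0]-uv for n,P,uv in obs])
r=least_squares(res,[.5,.2,.4],loss='soft_l1');print(r.x,r.fun.reshape(-1,2).round(1).tolist())
np.save('blk.npy',r.x);p=r.x
for n,uv in (('top',[(643,147),(627,130),(672,170)]),('scene',[(118,168)])):
  for q in uv:
    o=np.array([80,110] if n=='top' else [120,120]); print(n,onz(n,np.array(q)/1.7+o,.055).round(4))
# board corners (top crop)
for q in [(553,89),(709,103),(704,207),(545,194)]: print('board',onz('top',np.array(q)/1.7+[80,110],.012).round(3))
x=W(p,[s,0,-s])[0]-W(p,[0,0,0])[0]
print('knife origin',W(p,kp(.065,0)),'mid-handle',W(p,kp(.065,.045)),'x',x)
print(R.from_quat(ctrl.read_state()['eef_rot']).as_matrix().round(3))
```

```text
[0.63482408 0.20784523 0.40117791] [[-0.3, -1.0], [-0.4, 0.2], [0.4, -0.5], [0.0, 0.1], [-0.8, -1.2], [0.3, 1.0], [-0.1, -1.7], [0.4, 2.3], [-0.5, 0.0], [-0.3, -0.5]]
top [ 0.6313 -0.3073  0.055 ]
top [ 0.6629 -0.28    0.055 ]
top [ 0.5885 -0.3578  0.055 ]
scene [ 0.6351 -0.3009  0.055 ]
board [ 0.753 -0.157  0.012]
board [ 0.722 -0.45   0.012]
board [ 0.526 -0.427  0.012]
board [ 0.557 -0.133  0.012]
knife origin [[0.60944138 0.26768434 0.15      ]] mid-handle [[0.58014802 0.25525861 0.18181981]] x [ 0.65096367  0.27612732 -0.70710678]
[[ 0.379 -0.    -0.925]
 [ 0.925  0.     0.379]
 [-0.    -1.     0.   ]]
```

The overlay fits the knife handles to within about 1–2 px. The short handle on the left in the top view, at block y=+65, is the small knife. I start moving, with the fingers pre-closed a little to clear the steel.

>>> play_rows(
  motion=[
    [[-0.005, -0.03, -0.02, 0, -0.06, 0], [-0.015, -0.06, -0.06, 0, -0.16, 0], [-0.027, -0.07, -0.1, 0, -0.26, 0], [-0.038, -0.07, -0.14, 0, -0.36, 0], [-0.049, -0.07, -0.18, 0, -0.46, 0], [-0.06, -0.07, -0.22, 0, -0.56, 0], [-0.07, -0.07, -0.26, 0, -0.66, 0], [-0.081, -0.07, -0.3, 0, -0.79, 0]],
  ],
  hand=120,
)

```text
t: 2.0
tcp_pos: [0.4661, 0.3422, 0.3014]
eef_rot: [0.389, 0.591, -0.59, -0.389]
force: [0.2, 1.2, -0.4]
grip_width: 0.0452
```

```bash
cat >> fit.py <<'E'
def off(pos,M=None):
    st=ctrl.read_state(); C=R.from_quat(st['eef_rot']).as_matrix()
    if M is None: M=C
    return (C.T@(np.array(pos)-st['tcp_pos'])).round(4), R.from_matrix(C.T@M).as_rotvec().round(4)
p=np.load('blk.npy')
ky=np.array([-np.sin(p[2]),np.cos(p[2]),0]); kx=W(p,[s,0,-s])[0]-W(p,[0,0,0])[0]
Mg=np.column_stack([ky,[0,0,-1],np.cross(ky,[0,0,-1])])
G=W(p,kp(.065,.047))[0]-[0,0,.0187]
E
python3 - <<'E'
from fit import *
st=ctrl.read_state();print(st['t'],st['tcp_pos'],st['qpos'].round(3),st['grip_width'],G)
print(off(G+[0,0,.13],Mg))
E
```

```text
2.0 [0.46610566 0.34223133 0.30142837] [ 0.424  0.129  1.492  0.     1.52  -1.552] 0.045180640406083036 [0.57884609 0.25470636 0.16453402]
(array([-0.1249,  0.0069, -0.069 ]), array([0.0003, 0.0047, 0.0001]))
```

>>> play_rows(
  motion=[
    [[-0.03, 0.002, -0.017, 0, 0, 0], [-0.065, 0.005, -0.036, 0, 0, 0], [-0.1, 0.007, -0.055, 0, 0.004, 0], [-0.12, 0.007, -0.066, 0, 0.005, 0], [-0.125, 0.007, -0.069, 0, 0.005, 0], [-0.125, 0.02, -0.069, 0, 0.005, 0], [-0.125, 0.035, -0.069, 0, 0.005, 0], [-0.125, 0.04, -0.069, 0, 0.005, 0]],
  ],
)

```text
t: 2.8
tcp_pos: [0.575, 0.256, 0.258]
eef_rot: [-0.39, -0.588, 0.59, 0.393]
force: [-1.4, 0.7, -0.6]
grip_width: 0.0453
```

Run:
```python
from fit import *
st=ctrl.read_state();print(st['t'],st['tcp_pos'],st['qpos'].round(3),off(G,Mg))
out=[]
for n,(u0,v0,w,h) in dict(scene=(310,150,110,150),top=(220,150,110,90)).items():
    im=get_image(n)[v0:v0+h,u0:u0+w]; im=cv2.resize(im,None,fx=3.6,fy=3.6,interpolation=2)
    cv2.polylines(im,[((proj(n,[st['tcp_pos'],G])-[u0,v0]+.5)*3.6).astype(int)],False,(0,255,255),1)
    out.append(cv2.copyMakeBorder(im,0,540-im.shape[0],0,0,0))
cv2.imwrite('pics/d.png',cv2.hconcat(out))
```

```text
2.8 [0.57498002 0.25600228 0.25801502] [ 0.227  0.286  1.396  0.     1.465 -1.742] (array([-0.0028,  0.0935, -0.0035]), array([-0.0048, -0.0034,  0.0011]))
```

View pics/d.png

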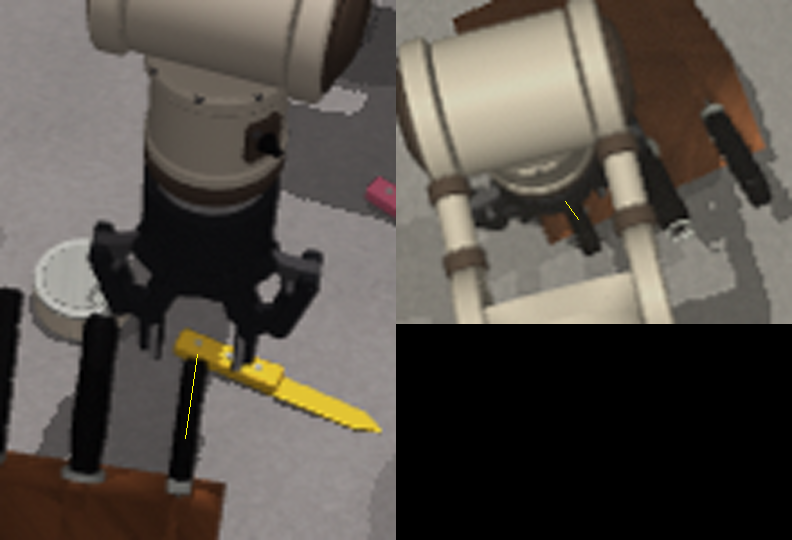

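The picture shows the fingers straddling the short handle, scene crop (195,360). The finger knuckles are wide and near the steel, so I'll lean the tool 20° and narrow the opening a little for clearance.

```bash
cat >> fit.py <<'E'
h=np.array([np.cos(p[2]),np.sin(p[2]),0]); a=np.radians(20)
ty=-np.cos(a)*np.array([0,0,1])-np.sin(a)*h
Mg=np.column_stack([ky,ty,np.cross(ky,ty)])
G=W(p,kp(.065,.047))[0]+.0187*ty
E
python3 - <<'E'
from fit import *
print(G,off(G+[0,0,.08],Mg),off(G,Mg))
E
```

```text
[0.57295813 0.25220879 0.16566177] (array([-0.0024,  0.0135,  0.0037]), array([ 0.3454, -0.0034,  0.0014])) (array([-0.0025,  0.0935,  0.0034]), array([ 0.3454, -0.0034,  0.0014]))
```

>>> play_rows(
  motion=[
    [[-0.001, 0.005, 0.001, 0.09, 0, 0], [-0.001, 0.01, 0.002, 0.18, 0, 0], [-0.002, 0.013, 0.003, 0.27, 0, 0], [-0.002, 0.013, 0.004, 0.345, -0.003, 0.001], [-0.002, 0.025, 0.004, 0.345, -0.003, 0.001], [-0.002, 0.035, 0.004, 0.345, -0.003, 0.001], [-0.002, 0.04, 0.004, 0.345, -0.003, 0.001], [-0.002, 0.04, 0.004, 0.345, -0.003, 0.001]],
  ],
  hand=150,
)

```text
t: 3.7
tcp_pos: [0.5733, 0.2518, 0.2205]
eef_rot: [-0.318, -0.479, 0.682, 0.452]
force: [0.6, 0.3, 0.3]
grip_width: 0.035
```

Run:
```python
from fit import *
st=ctrl.read_state();print(st['t'],st['tcp_pos'],st['qpos'].round(3),st['grip_width'],off(G,Mg))
n='scene';u0,v0,w,h_=310,150,110,150
im=get_image(n)[v0:v0+h_,u0:u0+w]; im=cv2.resize(im,None,fx=4,fy=4,interpolation=2)
cv2.polylines(im,[((proj(n,[st['tcp_pos'],G])-[u0,v0]+.5)*4).astype(int)],False,(0,255,255),1)
cv2.imwrite('pics/e.png',im)
```

```text
3.7 [0.57331363 0.25175437 0.22048918] [ 0.247  0.579  1.119 -0.053  1.786 -1.726] 0.034968557075990905 (array([ 0.0006,  0.0516, -0.0185]), array([ 0.003 , -0.0017,  0.0004]))
```

View pics/e.png

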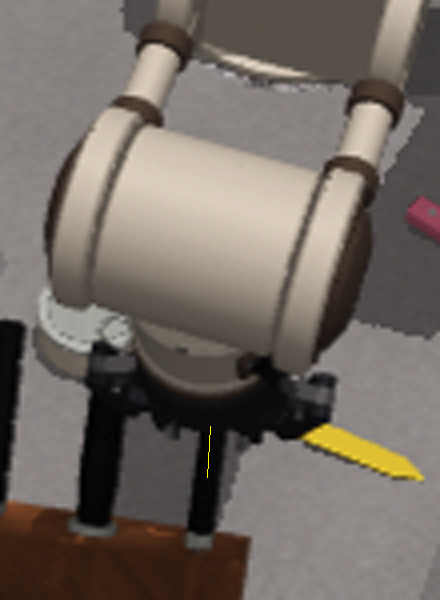

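The fingers straddle the handle, with its line at crop (208,450). I descend slowly, watching the force.

>>> play_rows(
  motion=[
    [[0.001, 0.006, -0.002, 0, 0, 0], [0.001, 0.012, -0.004, 0, 0, 0], [0.001, 0.018, -0.006, 0, 0, 0], [0.001, 0.024, -0.008, 0, 0, 0], [0.001, 0.03, -0.011, 0, 0, 0], [0.001, 0.036, -0.013, 0, 0, 0], [0.001, 0.036, -0.013, 0, 0, 0], [0.001, 0.036, -0.013, 0, 0, 0]],
  ],
)

```text
t: 4.55
tcp_pos: [0.5739, 0.2528, 0.1829]
eef_rot: [-0.318, -0.479, 0.682, 0.452]
force: [0.2, -0.0, -0.5]
grip_width: 0.0353
```

>>> play_rows(
  motion=[
    [[0, 0.004, -0.001, 0, 0, 0], [0, 0.008, -0.003, 0, 0, 0], [0, 0.012, -0.004, 0, 0, 0], [0, 0.015, -0.005, 0, 0, 0], [0, 0.015, -0.005, 0, 0, 0], [0, 0.015, -0.005, 0, 0, 0], [0, 0.015, -0.005, 0, 0, 0], [0, 0.015, -0.005, 0, 0, 0]],
  ],
)

```text
t: 5.35
tcp_pos: [0.5738, 0.2527, 0.1675]
eef_rot: [-0.318, -0.479, 0.682, 0.452]
force: [-0.0, -0.2, -0.4]
grip_width: 0.035
```

>>> play_rows(
  motion=[
    [[0, 0, 0, 0, 0, 0], [0, 0, 0, 0, 0, 0], [0, 0, 0, 0, 0, 0], [0, 0, 0, 0, 0, 0], [0, 0, 0, 0, 0, 0], [0, 0, 0, 0, 0, 0], [0, 0, 0, 0, 0, 0], [0, 0, 0, 0, 0, 0]],
  ],
  hand=255,
)

```text
t: 6.15
tcp_pos: [0.5738, 0.2527, 0.1675]
eef_rot: [-0.318, -0.479, 0.682, 0.452]
force: [-0.2, 0.9, 3.2]
grip_width: 0.0152
```

Run:
```python
from fit import *
st=ctrl.read_state();print(st['t'],st['tcp_pos'],st['grip_width'],st['force'],off(G,Mg))
print('pull',(R.from_quat(st['eef_rot']).as_matrix().T@(-kx)).round(4))
```

```text
6.15 [0.57376156 0.25268482 0.16751356] 0.015220015877255227 [-0.241243    0.88031404  3.23284032] (array([-0.0001,  0.0021,  0.0002]), array([ 0.0045, -0.0019,  0.0001]))
pull [-0.0017 -0.4267  0.9044]
```

Gripped at 15 mm, which agrees with the 16 mm handle. I draw it out along −knife x, slowly at first.

>>> play_rows(
  motion=[
    [[0, -0.002, 0.0045, 0, 0, 0], [0, -0.0043, 0.009, 0, 0, 0], [0, -0.0064, 0.0136, 0, 0, 0], [0, -0.0085, 0.0181, 0, 0, 0], [0, -0.0107, 0.0226, 0, 0, 0], [0, -0.0128, 0.0271, 0, 0, 0], [0, -0.0149, 0.0317, 0, 0, 0], [0, -0.0171, 0.0362, 0, 0, 0]],
  ],
)

```text
t: 6.95
tcp_pos: [0.5472, 0.2415, 0.1958]
eef_rot: [-0.318, -0.479, 0.682, 0.452]
force: [2.1, 1.2, 0.0]
grip_width: 0.0151
```

>>> play_rows(
  motion=[
    [[0, -0.004, 0.009, 0, 0, 0], [0, -0.0085, 0.0181, 0, 0, 0], [0, -0.0128, 0.0271, 0, 0, 0], [0, -0.0171, 0.0362, 0, 0, 0], [0, -0.0213, 0.0452, 0, 0, 0], [0, -0.0256, 0.0543, 0, 0, 0], [0, -0.0299, 0.0633, 0, 0, 0], [0, -0.0341, 0.0724, 0, 0, 0]],
  ],
)

```text
t: 7.75
tcp_pos: [0.4945, 0.2194, 0.2526]
eef_rot: [-0.318, -0.479, 0.682, 0.452]
force: [-0.5, 0.5, -1.2]
grip_width: 0.015
```

Run:
```python
from fit import *
st=ctrl.read_state();print(st['t'],st['tcp_pos'],st['grip_width'],st['force'],st['qpos'].round(3))
im=[cv2.resize(get_image(n)[v:v+150,u:u+110],None,fx=3.6,fy=3.6,interpolation=2) for n,u,v in (('scene',300,150),('top',220,140))]
cv2.imwrite('pics/f.png',cv2.hconcat(im))
```

```text
7.75 [0.49452825 0.2193596  0.2525591 ] 0.014983004310255269 [-0.50099002  0.50793064 -1.17373809] [ 0.228  0.335  1.382 -0.059  1.766 -1.744]
```

View pics/f.png

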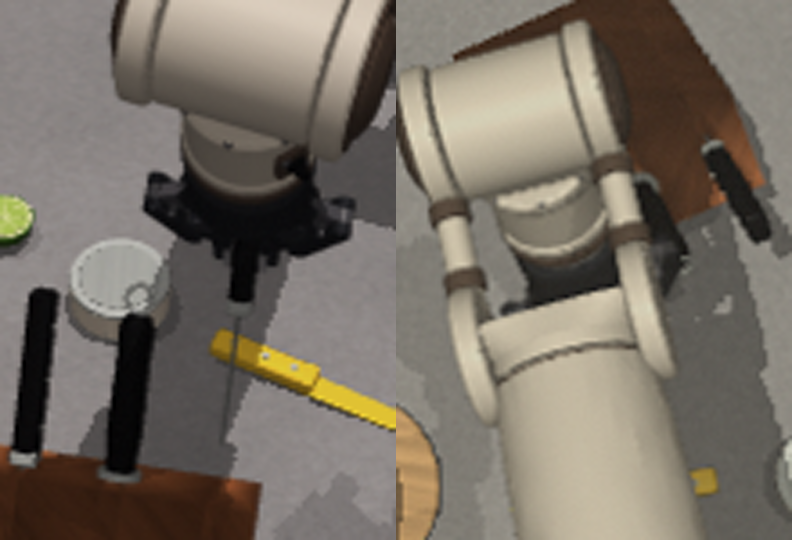

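The knife is out and clear, with its tip at left crop (222,440). The bread knife and steel are still in place. I compute the target.

```bash
cat >> fit.py <<'E'
kz=np.cross(kx,ky); KW=np.column_stack([kx,ky,kz]); KO=W(p,kp(.065,0))[0]
Gm=np.array([.57376,.25268,.16751]); Mm=R.from_quat([-.318,-.479,.682,.452]).as_matrix()
KR=Mm.T@KW; Kt=Mm.T@(KO-Gm)   # knife in tool
F=np.array([.632,-.305,0])
def target(az,zmid):
    d=np.array([np.cos(az),np.sin(az),0]); z=np.array([0,0,1.]); D=np.column_stack([d,np.cross(z,d),z])
    o=np.array([F[0],F[1],zmid])-D@[.045,0,-.014]
    M=D@KR.T; return o-M@Kt,M
E
python3 - <<'E'
from fit import *
t,M=target(np.radians(-36),.16);print(t,M.round(3))
st=ctrl.read_state();C=R.from_quat(st['eef_rot']).as_matrix()
print('up',C.T@[0,0,1]);print(off(t+[0,0,.1],M),(C.T@[0,0,.13]))
E
```

```text
[ 0.56350525 -0.2550865   0.15901105] [[ 0.589  0.344 -0.731]
 [ 0.808 -0.25   0.533]
 [ 0.001 -0.905 -0.426]]
up [-7.71835301e-04 -9.41523339e-01  3.36946890e-01]
(array([-0.4639,  0.0361,  0.1161]), array([-0.7115,  1.0528,  0.0494])) [-1.00338589e-04 -1.22398034e-01  4.38030957e-02]
```

>>> play_rows(
  motion=[
    [[0, -0.02, 0.007, -0.03, 0, 0], [0, -0.04, 0.014, -0.1, 0, 0], [0, -0.06, 0.021, -0.2, 0, 0], [0, -0.08, 0.028, -0.31, 0, 0], [0, -0.097, 0.035, -0.43, 0, 0], [0, -0.108, 0.039, -0.55, 0, 0], [0, -0.113, 0.041, -0.67, 0, 0], [0, -0.113, 0.041, -0.78, 0, 0]],
  ],
)

```text
t: 8.65
tcp_pos: [0.4952, 0.2196, 0.3742]
eef_rot: [0.467, 0.704, -0.446, -0.295]
force: [-1.0, -0.4, -1.3]
grip_width: 0.0149
```

Run:
```python
from fit import *
st=ctrl.read_state();print(st['t'],st['tcp_pos'],st['grip_width'],st['qpos'].round(3))
for az in (23,0,-18,-36):
    t,M=target(np.radians(az),.26);print(az,t,off(t,M))
C=R.from_quat(st['eef_rot']).as_matrix();print((C@KR)[:,0],(C@KR)[:,2], (C.T@[0,0,1]).round(4))
```

```text
8.65 [0.49524696 0.21961563 0.37418584] 0.014854163886315436 [ 0.128 -0.338  1.839  0.121  1.214 -1.86 ]
23 [ 0.55393838 -0.33800411  0.25901105] (array([-0.5364,  0.0352,  0.1967]), array([ 0.0023,  0.0003, -0.002 ]))
0 [ 0.54724817 -0.30487933  0.25901105] (array([-0.5033,  0.038 ,  0.1906]), array([0.0025, 0.3634, 0.1693]))
-18 [ 0.5514335  -0.27869548  0.25901105] (array([-0.4808,  0.044 ,  0.1779]), array([0.0026, 0.6475, 0.3034]))
-36 [ 0.56350525 -0.2550865   0.25901105] (array([-0.4637,  0.0527,  0.1595]), array([0.0026, 0.9315, 0.4375]))
[0.9207211  0.39021434 0.00232764] [-2.91205984e-03  9.06090932e-04  9.99995349e-01] [-0.0014 -0.9039 -0.4278]
```

>>> play_rows(
  motion=[
    [[-0.02, 0, 0.005, 0, 0.03, 0.014], [-0.05, 0, 0.01, 0, 0.09, 0.042], [-0.085, 0, 0.02, 0, 0.16, 0.075], [-0.12, 0.005, 0.032, 0, 0.23, 0.108], [-0.155, 0.012, 0.045, 0, 0.31, 0.145], [-0.19, 0.018, 0.06, 0, 0.38, 0.178], [-0.225, 0.024, 0.075, 0, 0.45, 0.211], [-0.264, 0.03, 0.091, 0, 0.53, 0.249]],
  ],
)

```text
t: 9.45
tcp_pos: [0.5329, -0.0521, 0.3062]
eef_rot: [0.65, 0.537, -0.343, -0.414]
force: [1.4, 0.2, -1.0]
grip_width: 0.0151
```

Run:
```python
from fit import *
st=ctrl.read_state();print(st['t'],st['tcp_pos'],st['grip_width'],st['qpos'].round(3))
t,M=target(np.radians(-36),.26);print(off(t,M))
```

```text
9.45 [ 0.53291934 -0.05208662  0.30617664] 0.01512954531215228 [-0.365 -0.332  1.964  0.081  1.081 -1.77 ]
(array([-0.1935,  0.072 , -0.0418]), array([-0.0039,  0.4004,  0.1839]))
```

>>> play_rows(
  motion=[
    [[-0.035, 0.012, -0.008, 0, 0.07, 0.032], [-0.07, 0.025, -0.016, 0, 0.14, 0.064], [-0.105, 0.038, -0.023, 0, 0.21, 0.096], [-0.14, 0.05, -0.03, 0, 0.28, 0.128], [-0.17, 0.062, -0.037, -0.002, 0.34, 0.156], [-0.188, 0.07, -0.041, -0.004, 0.385, 0.177], [-0.1935, 0.072, -0.042, -0.004, 0.4, 0.184], [-0.1935, 0.072, -0.042, -0.004, 0.4, 0.184]],
  ],
)

```text
t: 10.25
tcp_pos: [0.5645, -0.2537, 0.2592]
eef_rot: [0.752, 0.384, -0.244, -0.478]
force: [0.3, 0.8, -1.1]
grip_width: 0.015
```

```bash
cat > look.py <<'E'
from fit import *
import sys
st=ctrl.read_state();print(st['t'],st['tcp_pos'],st['grip_width'],st['qpos'].round(3))
t,M=target(np.radians(-36),.16);print(off(t,M))
C=R.from_quat(st['eef_rot']).as_matrix();D=C@KR;o=st['tcp_pos']+C@Kt
print('kx',D[:,0].round(3),'kz',D[:,2].round(3),'mid',o+D@[.045,0,-.014])
L=np.array([[0,0,-.014],[.09,0,-.014],[.09,0,.006],[0,0,.006],[-.09,0,0]])@D.T+o
im=[]
for n,u,v in (('scene',135,130),('top',385,130)):
    i=cv2.resize(get_image(n)[v:v+150,u:u+110],None,fx=3.6,fy=3.6,interpolation=2)
    cv2.polylines(i,[((proj(n,L)-[u,v]+.5)*3.6).astype(int)],False,(255,0,255),1)
    cv2.circle(i,tuple(((proj(n,F+[0,0,.06])[0]-[u,v]+.5)*3.6).astype(int)),3,(0,0,255),-1); im.append(i)
cv2.imwrite(sys.argv[1],cv2.hconcat(im))
E
python3 look.py pics/g.png
```

```text
10.25 [ 0.5644503  -0.25373332  0.25916118] 0.014993118330931487 [-0.615 -0.058  1.824 -0.005  0.937 -1.557]
(array([-0.0017,  0.0907,  0.0425]), array([-0.001 ,  0.003 ,  0.0014]))
kx [ 0.811 -0.585 -0.001] kz [ 0.001 -0.001  1.   ] mid [ 0.63311116 -0.30341965  0.26006747]
```

View pics/g.png

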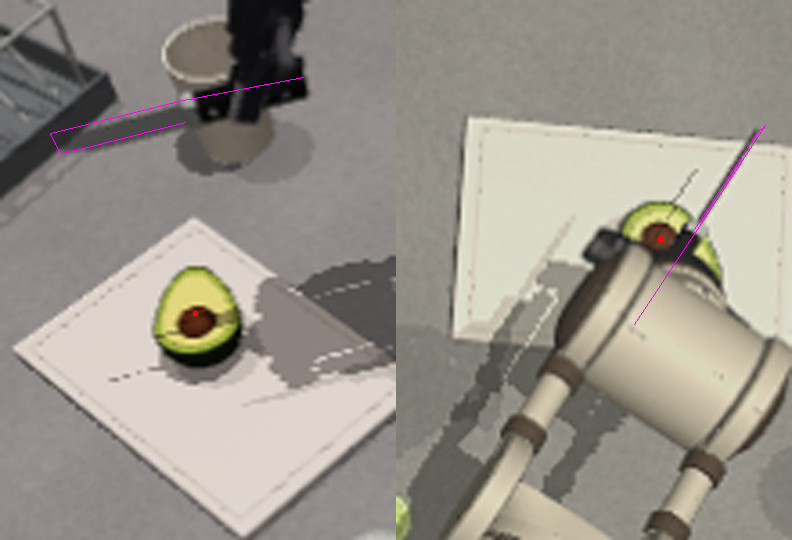

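The overlay agrees with the picture to about 1–2 px (3 mm). The blade is level, edge down, above the avocado. I lower it to 10 cm above the stone.

```bash
sed -i 's/^F=.*/F=np.array([.631,-.309,0])/' fit.py; sed -i 's/-36),.16)/-36),.162)/' look.py
python3 - <<'E'
from fit import *
print(off(*target(np.radians(-36),.162)))
E
```

```text
(array([-0.0064,  0.0904,  0.0406]), array([0.0006, 0.0042, 0.0022]))
```

>>> play_rows(
  motion=[
    [[-0.001, 0.009, 0.004, 0, 0, 0], [-0.002, 0.025, 0.011, 0, 0.001, 0], [-0.003, 0.041, 0.018, 0, 0.002, 0.001], [-0.004, 0.057, 0.0255, 0, 0.003, 0.001], [-0.005, 0.073, 0.033, 0, 0.004, 0.002], [-0.006, 0.085, 0.038, 0, 0.004, 0.002], [-0.006, 0.09, 0.0405, 0, 0.004, 0.002], [-0.006, 0.0905, 0.0405, 0, 0.004, 0.002]],
  ],
)

```text
t: 11.15
tcp_pos: [0.5625, -0.2593, 0.1599]
eef_rot: [0.753, 0.382, -0.243, -0.478]
force: [-0.7, 0.5, -0.9]
grip_width: 0.015
```

>>> play_rows(
  motion=[
    [[0, 0, 0, 0, 0, 0], [0, 0, 0, 0, 0, 0], [0, 0, 0, 0, 0, 0], [0, 0, 0, 0, 0, 0], [0, 0, 0, 0, 0, 0], [0, 0, 0, 0, 0, 0], [0, 0, 0, 0, 0, 0], [0, 0, 0, 0, 0, 0]],
  ],
)

```text
t: 11.95
tcp_pos: [0.5629, -0.2597, 0.1608]
eef_rot: [0.753, 0.382, -0.242, -0.478]
force: [-0.1, -0.1, -0.5]
grip_width: 0.015
```

```bash
python3 look.py pics/i.png; python3 -c "
from h import *
for k in ('bread_knife','sharpening_steel','avocado'): print(k,[(np.round(x['box']).tolist(),round(x['confidence'],2)) for x in spot_in(k,'scene')][:2])"
```

```text
11.95 [ 0.56285694 -0.2597442   0.16075748] 0.015006408769443114 [-0.626  0.048  1.923 -0.003  0.73  -1.564]
(array([ 0.0003, -0.0005,  0.0005]), array([ 0.0008, -0.001 , -0.0006]))
kx [ 0.808 -0.589  0.001] kz [-0.001  0.001  1.   ] mid [ 0.63129423 -0.30973501  0.16181655]
bread_knife [([301.0, 230.0, 17.0, 51.0], 0.64)]
sharpening_steel [([329.0, 234.0, 13.0, 50.0], 0.84)]
avocado [([178.0, 204.0, 24.0, 28.0], 0.87), ([140.0, 191.0, 114.0, 89.0], 0.55)]
```

View pics/i.png

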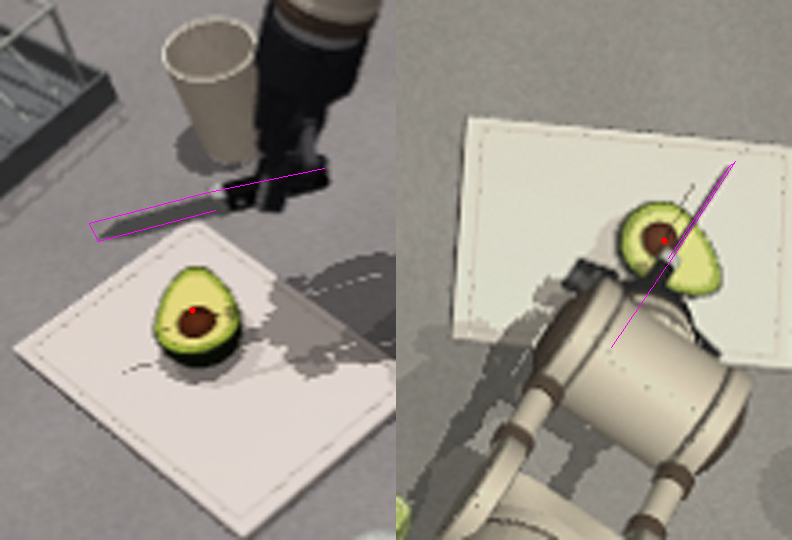

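The pose looks right, but the visible handle and blade slope suggests a pitch of a couple of degrees. I check it in one enlarged crop.

Run:
```python
from fit import *
st=ctrl.read_state();C=R.from_quat(st['eef_rot']).as_matrix();D=C@KR;o=st['tcp_pos']+C@Kt
u,v,f=155,170,10
i=cv2.resize(get_image('scene')[v:v+35,u:u+75],None,fx=f,fy=f,interpolation=2); j=i.copy()
for a,c in((0,(255,0,255)),(3,(0,255,255))):
    Rm=D@R.from_euler('y',-a,degrees=True).as_matrix()
    for L in ([[0,0,-.014],[.09,0,-.014],[.09,0,.006],[0,0,.006]],[[0,0,.011],[-.09,0,.011],[-.09,0,-.011],[0,0,-.011]]):
        cv2.polylines(j,[((proj('scene',np.array(L)@Rm.T+o)-[u,v]+.5)*f).astype(int)],True,c,1)
cv2.imwrite('pics/j.png',cv2.resize(cv2.vconcat([i,j]),None,fx=.85,fy=.85))
```

View pics/j.png

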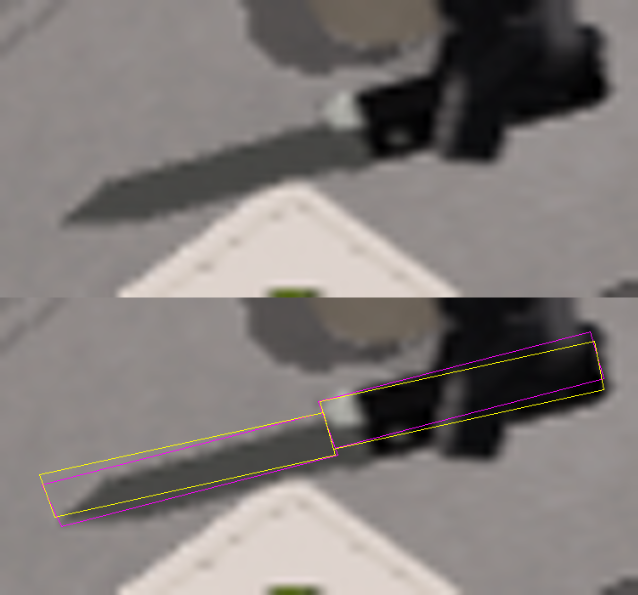

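The handle edges match the level overlay (magenta) to about 1°. The knife sits at most about 3 mm off the model, so I hand in.

```bash
python3 -c "
from cell import ctrl
print(ctrl.close_job())"
```

```text
the job is handed in; nothing more can be done
None
```

The chopping board held the avocado half, so I drew the small knife out of the block. I handed the job in with it held over the avocado at about 12 s on the robot's clock. I don't know the verdict, since closing the job reports none.

- **Knife pose:** By the grasp model, the middle of the cutting edge was at (0.631, −0.310, 0.162). That is about 10 cm above the stone's top. The blade was level with the edge down.
- **Grip and force:** The gripper closed to 15 mm on the nominally 16 mm handle. The wrist force reading stayed below about 4 N, and it was near zero at the end.
- **Level check:** In the enlarged crop the handle edges agreed with level to about 1°. The blade edges suggested at most about 1.5° nose-up, a small disagreement.
- **Position check:** The picture showed the knife about 1 px off the model (roughly 3 mm, seemingly lower). I left that uncorrected.
- **Other things:** The bread knife, sharpening steel and avocado were detected again where they started. I did not re-check the remaining objects after the move.

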